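# Open the specimen case and hold the magnifier over the round stone

## Robot

A 6-joint arm with a two-finger parallel gripper is mounted at the origin on the work surface. World frame = base frame: x ahead of the robot, y to its left, z up, the work surface at z = 0. Lengths are in m, angles in rad, forces in N, time in s.
With the tool pointing down it reaches from about 0.25 to 0.725 m from the base axis. Payload 4 kg.
Tool frame: the origin (TCP) lies at the very end of the fingers, on their centre line; the grasp point (between the pads) lies 19 mm behind it; z points along the fingers, y is the line along which they close (so a half turn about z gives the same grasp; the last joint's range is limited). The gripper opens to 85 mm and grips with 20 to 120 N. Pads are 22 mm wide; open, the fingers measure 114 mm over their backs; the gripper's body (76 mm by 85 mm) begins 54 mm behind the grasp point. The pads swing forward as they close: fully open they stand 13 mm farther back than shut.
Start: joints at [1.21, 0.241, 0.005, 1.335, 0, 1.571], TCP at [0.177, 0.468, 0.231] pointing down, gripper open.
Joint ranges: [-2.72, 2.72], [-1.05, 1.87], [-1.09, 1.28], [-1.99, 2.15], [-1.42, 1.44], [-3.14, 3.14]. Speed limits (rad/s): [2.79, 2.79, 3.14, 3.14, 3.14, 3.14].

## Interface

Orientations are given as a unit quaternion [x, y, z, w].
In Python, from workcell import * gives the robot as it stands. The module is installed in compiled form; this text tells all that it offers.
- The arm moves only by the tool send_rows, never from a script. Its argument "steps" is text: rows parted by semicolons, each of 7 numbers parted by spaces: the opening, from -1 (shut) to 1 (fully open), then the shift along the world's x, y, z in m, then the turn, a rotation vector about the world's x, y, z in rad. A call has exactly 5 rows; each row shifts and turns the commanded pose from where the row before left it; what a row does not reach is not made up. A row lasts 1/12 s, in which the tool goes at most 41.7 mm and 7.16 degrees, less where a joint would pass 70% of its speed; a pose out of reach is approached as far as the arm can. A call is refused whole if a number of a shift passes 0.0417 or a number of a turn 0.125, either way. A call with a gripper value outside its range is refused whole. The fingers move at their own pace and stop on an object; the grip force is fixed at half the most. Time passes only in rows, so rows that do not move let the fingers close, or fill a call up. It gives the time, the measured TCP pose, the force, the opening and the grip force at its end, in the units of the state.
- get_obs(): the state, without advancing time (a new reading comes with each control period).
- camera(name): name is "side" or "top"; returns a dict with "frame" (420x560x3 uint8, red, green, blue), "range_z" (420x560 float32, m along the optical axis (not along the pixel's ray), 0 where there is no reading), "camera_matrix" (3x3 intrinsics, pixels), "extrinsics" (4x4, takes a point from world to camera coordinates). Camera axes: x right, y down, z forward; pixel columns grow to the right and rows downward; lengths in m; the calibration is good to about 2 mm. A picture is of the moment at which its call begins.
- job_done(): hands the job in; it is judged then, once.
The state is a dict: "clock": time; "joint_pos": joint angles; "joint_vel": joint speeds; "tau": joint torques, N m; "eef_pos": TCP position; "tool_rot": TCP orientation; "ft_force": force on the tool from outside, world axes, zero at the start; "ft_torque": the same for the moment, N m; "grip_width": finger opening in m; "grasp_force": force on a finger pad.
Only numpy, scipy, OpenCV 4.12 (cv2) and the standard library are available. Lean on these libraries where they do the work, as an engineer would, in place of code of your own. Each camera call takes 0.05 s, during which the arm holds its last target. There are 200 camera calls.

## Task

Swing the brass hasp on the front of the wooden specimen case off its catch, raise the lid until it stands upright or leans back, then draw the magnifier out of its leaning holder and turn it so that the glass is level. Hold it centred over the round stone in the case, the glass about 8 cm above the top of the stone, and finish while holding it there, still and touching nothing but your fingers. Leave the stones and everything else on the table where they are.

Things in the scene. Friction and masses are not known exactly. Their poses are not given: they have to be found in the camera images.
- case: wooden specimen case fixed to the table, 130 mm deep (x), 200 mm wide (y), 75 mm high without its lid; walls 8 mm, lined floor 10 mm above its underside; a wall at y = 0, 6 mm thick, 58 mm high, parts it into two compartments. Origin: centre of the underside; -x is the front (towards the robot, give or take the yaw), z up. The shut lid's top is 95 mm above the table
- hasp (a joint): angle of the brass hasp on the middle of the case's front: 0 = upright, slot over the stud on the lid's front edge (starts within 0.1 of that, and the stud then holds the lid shut); grows as its top swings out (to -x of the case) and down about the case's y: 1.57 = straight out, stop at 2.5. Light friction (12 N mm), stays where it is left
- hasp_tab (a point): middle of the hasp's thumb tab: a flat lip 20 mm wide (y of the case), 22 mm long, 4 mm thick, turned out to -x at the hasp's free end; when shut, 99.5 mm above the table, 16 mm in front of the case's front face. Nothing stands beside it; the hasp below it has the same width
- hasp_hinge (a point): on the hasp's hinge axis (along the case's y), 52 mm above the table, 4 mm in front of the case's front face; with the hasp at 0 the tab point lies 12 mm to -x of and 47.5 mm above this point
- lid (a joint): angle of the lid: 0 = shut (as it starts), grows as it opens; 1.57 = standing upright, stop at 1.85. Hinged on the case's far (+x) top edge; friction keeps it at any angle; about 5 N at the knob moves it
- lid_knob (a point): centre of the brass T-knob on top of the lid near its front: a bar 18 mm thick and 26 mm long along the case's y, flat-ended, on a 12 mm stem; its centre is 24 mm above the lid's top and, with the lid shut, 108 mm to -x of and 44 mm above the lid's hinge axis
- lid_hinge (a point): middle of the lid's hinge axis (along the case's y), at the case's far top edge, 75 mm above the table
- holder: grey magnifier holder fixed to the table: round foot 110 mm across, 18 mm high, with a socket block 40 x 44 mm that leans 30 degrees (0.524 rad) from vertical towards the holder's +x. Origin: centre of the underside; z up
- socket_mouth (a point): centre of the socket's mouth, 82 mm above the table; the socket is 21 x 25 mm and 60 mm deep
- socket_floor (a point): centre of the socket's floor
- lens: hand magnifier, 207 mm long, 0.15 kg. Origin: centre of the handle's butt end; z runs along the handle to the glass, x is the glass's normal. Handle 18 (x) by 22 (y) by 105 mm, its lowest 60 mm loose in the socket; neck 15 mm thick; round frame 84 mm across, 12 mm thick. Starts glass end up, leaning to the holder's +x, y along the holder's y. Balance point 108 mm from the butt
- lens_glass (a point): centre of the magnifier's glass, 165 mm from the butt along z; axes as lens
- nodule: the round stone: a lump 52 mm across and 36 mm high, loose on the floor of one compartment of the case. Origin: centre of its underside
- nodule_top (a point): highest point of the round stone, 36 mm above its underside
- slab: the other stone, angular and flat, 58 x 40 x 25 mm, in the other compartment. Origin: centre of its underside
- steel_bar: dark steel bar sample 32 x 90 x 22 mm lying in front of the holder (not to be moved). Origin: centre of its underside
- granite: stone tile sample 60 x 85 x 22 mm lying behind the holder (not to be moved). Origin: centre of its underside
- foam_block: black porous block 70 x 80 x 57 mm (not to be moved). Origin: centre of its underside
- brush: dusting brush lying behind the case, about 200 mm long (not to be moved)
- jar: lidded jar 60 mm across, 75 mm high (not to be moved). Origin: centre of its underside
- tray: low dark sample tray 110 x 150 x 20 mm (not to be moved). Origin: centre of its underside
- bearing: steel bearing ring 60 mm across, 16 mm high (not to be moved). Origin: centre of its underside
There are look-alikes about, which are no part of the job. What is shaped like the lens but orange is not meant.

How it is judged:
On the way, in this order (a step that is already met when the one before it is completed fails the run):
1. the hasp is swung off the catch (past 1.0 rad) (value of joint hasp above 1 rad and value of joint lid below 0.2 rad), for 0.1 s.
2. the lid is raised past 1.3 rad (value of joint hasp above 1 rad and value of joint lid above 1.3 rad), for 0.2 s.
3. the magnifier, held by the fingers, is out of its socket (contact force between lens and the fingers above 1 N and distance between lens and socket_floor above 0.075 m and contact force between lens and holder below 0.1 N), for 0.2 s.
At the end, for the whole second after the job is handed in: Fingers alone hold the magnifier, still, glass level within 0.21 rad (either face up), its centre within 20 mm sideways of the round stone's top and 50 to 110 mm above it; lid past 1.3 rad, hasp past 1.0 rad; both stones within 10 mm of their starts (all of step 2 and contact force between lens and the fingers above 1 N and angle between the x axis of lens and the z axis of case, either way round below 0.21 rad and horizontal distance between lens_glass and nodule_top below 0.02 m and z of lens_glass in the frame of nodule_top between 0.05 and 0.11 m and linear speed of lens below 0.03 m/s and contact force between lens and case below 0.1 N and contact force between lens and holder below 0.1 N and contact force between lens and nodule below 0.1 N and contact force between lens and slab below 0.1 N and distance of each of nodule, slab from where it was at the start of the episode below 0.01 m); the arm keeps its last pose, push and grip.
It fails at once if one of the other things on the table is shifted by more than 30 mm (distance of any of steel_bar, granite, foam_block, brush, jar, tray, bearing from where it was at the start of the episode above 0.03 m).
It also fails if it takes over 61 s, if anything falls off the work surface, if the arm or the gripper's body presses on something with over 40 N, if the wrist force passes 120 N, or if a joint passes its speed limit or range.

## Working session

There is one attempt and no reset: what is moved stays moved. The work goes in short steps, Python scripts to look and compute and a tool call to move; the robot and the scene stay as the last step left them, time stands still between calls to the robot, and variables do not carry over. Pictures are saved under pics/ and viewed, at most 10 in all, crops included, and the job is handed in when it is done.

Besides the shell and the picture viewer there is one more tool, called after ">>>" as a command line: name --argument value ..., lists and objects as JSON in quotes. send_rows: Moves the arm, as the interface text tells. Its arguments: {"type":"object","properties":{"steps":{"type":"string"}},"required":["steps"]}

```bash
mkdir -p pics; cat > h.py <<'E'
import numpy as np, cv2
from workcell import *
def shot(n,save=None):
    c=camera(n)
    if save: np.savez(save,**c)
    return c
def cloud(c):
    z=c["range_z"];K=c["camera_matrix"];E=c["extrinsics"]
    v,u=np.mgrid[:z.shape[0],:z.shape[1]]
    P=np.stack([(u-K[0,2])/K[0,0]*z,(v-K[1,2])/K[1,1]*z,z],-1)
    W=(P-E[:3,3])@E[:3,:3]
    W[z==0]=np.nan
    return W
E
python3 - <<'E'
from h import *
for n in("side","top"):
    c=shot(n,n+"0.npz"); cv2.imwrite(f"pics/{n}0.png",c["frame"][:,:,::-1])
    E=c["extrinsics"];print(n,(-E[:3,:3].T@E[:3,3]).round(3),E[2,:3].round(3),c["camera_matrix"][0,0])
print(get_obs())
E
```

```text
side [ 0.076 -0.844  0.983] [ 0.338  0.673 -0.657] 485.6418981712573
top [ 0.217 -0.01   1.472] [ 0.203  0.008 -0.979] 537.3485002022383
{'clock': 0.1, 'joint_pos': array([1.20999689e+00, 2.41347908e-01, 3.87008373e-03, 1.33519983e+00,
       6.61893997e-07, 1.57078812e+00]), 'joint_vel': array([ 1.57498284e-03,  1.40061360e-03,  3.00026912e-03,  6.19004139e-04,
       -1.00990569e-05, -1.35072186e-03]), 'tau': array([ 5.40099554e-04, -3.73136508e+01,  2.53011131e+01,  1.08539194e-02,
       -1.61526600e-05,  3.02061757e-06]), 'eef_pos': array([0.17631316, 0.46728327, 0.2305011 ]), 'tool_rot': array([ 1.79418705e-01,  9.83772353e-01, -9.25336705e-04, -1.69105564e-04]), 'ft_force': array([-0.26594839, -0.29079169,  0.21244285]), 'ft_torque': array([0.00463946, 0.01900326, 0.04406445]), 'grasp_force': 0.0, 'grip_width': 0.08519603753697792}
```

View pics/side0.png

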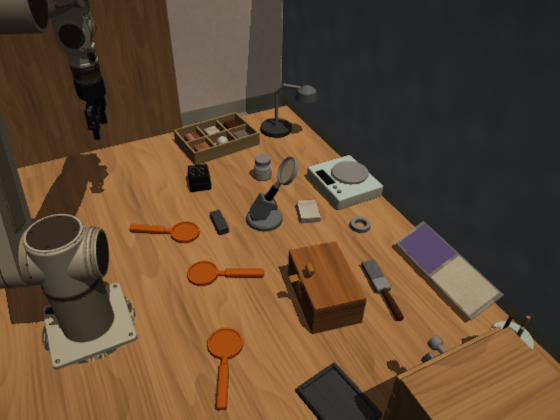

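View pics/top0.png

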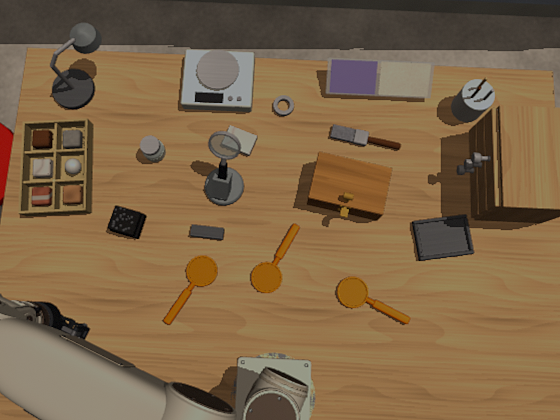

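Magnifier candidates: the grey one leaning in its holder at top (224,165) / side (275,195). The orange ones at top (202,271), (266,277) and (352,292) are decoys. The case is at top (350,185), with the knob at (346,197) and the hasp at (345,212). The wooden block at top right is just furniture. I choose the grey magnifier and this case, and measure them next.

```bash
cat > m.py <<'E'
from h import *
T=dict(np.load("top0.npz"));S=dict(np.load("side0.npz"))
WT=cloud(T);WS=cloud(S)
def reg(W,u0,u1,v0,v1,z0,z1):
    P=W[v0:v1,u0:u1].reshape(-1,3);return P[(P[:,2]>z0)&(P[:,2]<z1)]
def rect(P):
    r=cv2.minAreaRect((P[:,:2]*1000).astype(np.float32));return np.round(r[0],1),np.round(r[1],1),round(r[2],1)
for n,W,b in(("T",WT,(300,400,140,225)),("S",WS,(280,370,235,335))):
    P=reg(W,*b,.088,.1);print(n,"lid",len(P),rect(P),np.median(P[:,2]))
    P=reg(W,*b,.108,.14);print(n,"knob",len(P),rect(P),P[:,2].max(),P.mean(0).round(4))
for n,W,b in(("T",WT,(195,250,120,210)),("S",WS,(240,305,150,235))):
    P=reg(W,*b,.01,.024);print(n,"foot",len(P),rect(P),cv2.minEnclosingCircle((P[:,:2]*1000).astype(np.float32)))
    P=reg(W,*b,.145,.4);m=P.mean(0);w,V=np.linalg.eigh(np.cov((P-m).T));print(n,"lens",len(P),m.round(4),P.max(0).round(3),P.min(0).round(3),w,V.T.round(3).tolist())
    P=reg(W,*b,.09,.14);print(n,"handle",len(P),P.mean(0).round(4))
a=cv2.resize(T["frame"][115:235,190:400],None,fx=3.8,fy=3.8,interpolation=cv2.INTER_CUBIC)
b=cv2.resize(S["frame"][235:335,280:370],None,fx=3,fy=3)
cv2.imwrite("pics/crop1.png",a[:,:,::-1])
E
python3 m.py
```

```text
T lid 3395 (array([ 545.4, -175.7]), array([200.4, 159.1]), 79.6) 0.09500899941843895
T knob 69 (array([ 514.9, -169.7]), array([25.8, 17.4]), 82.4) 0.1365462157290862 [ 0.5148 -0.1695  0.1258]
S lid 3253 (array([ 545.1, -174.8]), array([203.9, 159.3]), 79.3) 0.09569588849972008
S knob 84 (array([ 515.9, -171.3]), array([26.8, 16.9]), 78.7) 0.1314322466432456 [ 0.515  -0.1727  0.1244]
T foot 818 (array([592.6, 151.7]), array([114.6, 252.6]), 68.4) ((601.549072265625, 173.69989013671875), 127.08106231689453)
T lens 681 [0.6221 0.1505 0.1758] [0.648 0.193 0.211] [0.594 0.11  0.145] [8.87537561e-06 4.37212323e-04 4.85217255e-04] [[0.819, -0.15, -0.554], [0.567, 0.356, 0.743], [0.085, -0.922, 0.377]]
T handle 187 [0.5719 0.1587 0.1104]
S foot 600 (array([623.2, 218.9]), array([274.4, 174.3]), 61.3) ((608.8200073242188, 231.5128173828125), 143.72979736328125)
S lens 416 [0.6224 0.1482 0.1753] [0.648 0.193 0.21 ] [0.594 0.108 0.145] [8.56656741e-06 4.10997621e-04 5.96461397e-04] [[0.824, -0.136, -0.549], [0.564, 0.116, 0.818], [-0.047, -0.984, 0.173]]
S handle 156 [0.5749 0.1556 0.1092]
```

View pics/crop1.png

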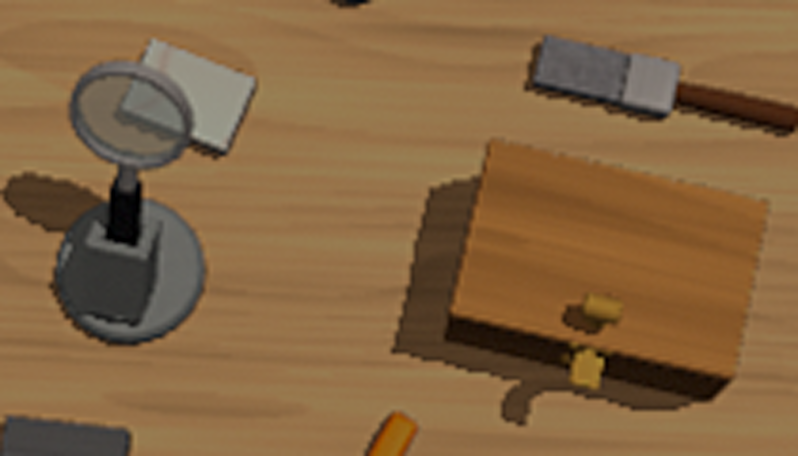

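The crop confirms the choice: the grey-framed magnifier in the grey holder with its ring at crop (131,113), the knob at (600,308) and the hasp tab at (587,368). The orange object only just shows at the bottom edge. Now I refine the case frame, tab and lens.

```bash
cat > m2.py <<'E'
exec(open("m.py").read().split("for n,W,b")[0])
for n,W,b in(("T",WT,(300,400,140,225)),("S",WS,(280,370,235,335))):
    P=reg(W,*b,.088,.1)[:,:2]
    for yaw in(-.18,):
        for _ in range(5):
            c,s=np.cos(yaw),np.sin(yaw);Q=P@np.array([[c,-s],[s,c]])  # case coords
            m=Q.mean(0)
            # back edge: max x per y bin
            yb=np.linspace(Q[:,1].min()+.015,Q[:,1].max()-.015,25)
            e=[Q[abs(Q[:,1]-y)<.004,0].max() for y in yb]; f=[Q[abs(Q[:,1]-y)<.004,0].min() for y in yb]
            k=abs(yb-m[1])>.03
            yaw-= (np.polyfit(yb,e,1)[0]+np.polyfit(yb[k],np.array(f)[k],1)[0])/2
    xb,xf=np.median(e),np.median(np.array(f)[k]);yy=(np.percentile(Q[:,1],.2)+np.percentile(Q[:,1],99.8))/2
    R=np.array([[c,-s],[s,c]]);print(n,"yaw",yaw,"depth",xb-xf,"ctr",(R@[(xb+xf)/2,yy]).round(4),"width",np.ptp(Q[:,1]))
    H=Q[(Q[:,0]<xf-.006)];print("tab",len(H),(R@[(H[:,0].min()+H[:,0].max())/2,H[:,1].mean()]).round(4),np.ptp(H,axis=0))
for n,W,b in(("T",WT,(195,250,120,210)),("S",WS,(240,305,150,235))):
    P=reg(W,*b,.145,.4);m=np.median(P,0);w,V=np.linalg.eigh(np.cov((P-m).T));nn=V[:,0]*np.sign(V[0,0])
    u=np.cross([0,0,1],nn);u/=np.linalg.norm(u);v=np.cross(nn,u)   # u=lens y, v=lens z
    q=np.c_[(P-m)@u,(P-m)@v].astype(np.float32)*1000;cc,r=cv2.minEnclosingCircle(q)
    h=reg(W,*b,.085,.4);d=(h-m)@nn;h=h[abs(d)<.02];t=(h-m)@v*1000
    print(n,"n",nn.round(3),"z",v.round(3),"yaw",np.arctan2(nn[1],nn[0]).round(3),"ring c",(m+u*cc[0]/1000+v*cc[1]/1000).round(4),"r",r)
    for a in(-100,-90,-80,-70,-60): 
        k=abs(t-cc[1]-a)<5;print(a,k.sum(),h[k].mean(0).round(4),((h[k]-m)@u*1000-cc[0]).mean().round(1) if k.any() else '')
E
python3 m2.py
```

```text
T yaw -0.1836061567382721 depth 0.12949211753582868 ctr [ 0.558 -0.178] width 0.20033820546982156
tab 25 [ 0.4768 -0.1633] [0.01982418 0.01963148]
S yaw -0.1872393215822247 depth 0.12953053394175695 ctr [ 0.5587 -0.1783] width 0.20391979091509044
tab 25 [ 0.478  -0.1622] [0.0229134  0.02258158]
T n [ 0.819 -0.15  -0.554] z [ 0.544 -0.1    0.833] yaw -0.181 ring c [0.621  0.1514 0.1737] r 43.40593719482422
-100 23 [0.5624 0.1589 0.092 ] -3.1
-90 24 [0.5678 0.1593 0.1008] -1.8
-80 27 [0.5724 0.1581 0.1096] -2.1
-70 32 [0.5802 0.157  0.1182] -1.8
-60 24 [0.5853 0.1564 0.1256] -1.5
S n [ 0.824 -0.136 -0.549] z [ 0.542 -0.09   0.836] yaw -0.164 ring c [0.6223 0.1504 0.1742] r 44.28813934326172
-100 24 [0.5653 0.1569 0.0926] -3.0
-90 24 [0.5719 0.1551 0.0994] -3.6
-80 25 [0.5764 0.1538 0.1087] -4.2
-70 28 [0.5826 0.1541 0.1166] -2.9
-60 18 [0.5895 0.1528 0.123 ] -3.0
```

>>> send_rows --steps "-1 0.015 -0.035 0 0 0 0.036; -1 0.015 -0.035 0 0 0 0.036; -1 0.015 -0.035 0 0 0 0.036; -1 0.015 -0.035 0 0 0 0.036; -1 0.015 -0.035 0 0 0 0.036"

```text
clock: 0.52
eef_pos: [0.2515, 0.291, 0.2308]
tool_rot: [0.089, 0.996, -0.0, -0.0]
ft_force: [1.4, 0.6, -0.8]
grip_width: 0.0257
grasp_force: 0.0
```

>>> send_rows --steps "-1 0.015 -0.035 0 0 0 0; -1 0.015 -0.035 0 0 0 0; -1 0.015 -0.035 0 0 0 0; -1 0.015 -0.035 0 0 0 0; -1 0.015 -0.035 0 0 0 0"

```text
clock: 0.93
eef_pos: [0.3265, 0.116, 0.2312]
tool_rot: [0.09, 0.996, 0.0, 0.0]
ft_force: [1.6, 0.7, -0.0]
grip_width: 0.0002
grasp_force: 0.0
```

>>> send_rows --steps "-1 0.015 -0.035 0 0 0 0; -1 0.015 -0.035 0 0 0 0; -1 0.015 -0.035 0 0 0 0; -1 0.015 -0.035 0 0 0 0; -1 0.015 -0.035 0 0 0 0"

```text
clock: 1.35
eef_pos: [0.4015, -0.0592, 0.2311]
tool_rot: [0.091, 0.996, 0.0, -0.0]
ft_force: [0.4, 0.2, 0.1]
grip_width: 0.0003
grasp_force: 0.0
```

>>> send_rows --steps "-1 0.014 -0.0206 -0.02 0 0 0; -1 0.014 -0.0206 -0.02 0 0 0; -1 0.014 -0.0206 -0.02 0 0 0; -1 0.014 -0.0206 -0.02 0 0 0; -1 0.0145 -0.0206 -0.02 0 0 0"

```text
clock: 1.77
eef_pos: [0.472, -0.1613, 0.1299]
tool_rot: [0.091, 0.996, 0.0, -0.0]
ft_force: [0.3, 0.0, 0.5]
grip_width: 0.0
grasp_force: 0.0
```

>>> send_rows --steps "-1 0 0 -0.01 0 0 0; -1 0 0 -0.01 0 0 0; -1 0 0 -0.01 0 0 0; -1 -0.002 0.0004 -0.005 0 0 0; -1 -0.002 0.0004 -0.005 0 0 0"

```text
clock: 2.18
eef_pos: [0.4681, -0.1592, 0.0982]
tool_rot: [0.09, 0.996, -0.001, 0.002]
ft_force: [-25.0, 6.0, 74.7]
grip_width: 0.0001
grasp_force: 39.0
```

>>> send_rows --steps "-1 -0.003 0.0005 -0.004 0 0 0; -1 -0.003 0.0005 -0.004 0 0 0; -1 -0.003 0.0005 -0.004 0 0 0; -1 -0.003 0.0005 -0.004 0 0 0; -1 -0.003 0.0005 -0.004 0 0 0"

```text
clock: 2.6
eef_pos: [0.4366, -0.153, 0.0705]
tool_rot: [0.09, 0.996, 0.001, -0.014]
ft_force: [-30.1, 2.8, 13.5]
grip_width: 0.0001
grasp_force: 16.0
```

>>> send_rows --steps "-1 -0.003 0.0005 -0.004 0 0 0; -1 -0.003 0.0005 -0.004 0 0 0; -1 -0.003 0.0005 -0.004 0 0 0; -1 0 0 0 0 0 0; -1 0 0 0 0 0 0"

```text
clock: 3.02
eef_pos: [0.432, -0.1522, 0.0562]
tool_rot: [0.09, 0.996, 0.001, -0.011]
ft_force: [-17.3, 0.4, 2.4]
grip_width: -0.0002
grasp_force: 8.9
```

>>> send_rows --steps "-1 -0.02 0.004 0 0 0 0; -1 -0.01 0.002 0.02 0 0 0; -1 0 0 0.04 0 0 0; -1 0 0 0.04 0 0 0; 1 0 0 0.04 0 0 0"

```text
clock: 3.43
eef_pos: [0.4126, -0.148, 0.201]
tool_rot: [0.09, 0.996, 0.0, -0.0]
ft_force: [0.5, -0.0, -1.7]
grip_width: 0.0112
grasp_force: 0.0
```

```bash
python3 - <<'E'
from h import *
c=shot("side");cv2.imwrite("pics/hasp.png",cv2.resize(c["frame"][215:345,240:400],None,fx=4,fy=4)[:,:,::-1])
W=cloud(c)[215:345,240:400].reshape(-1,3);d=W-[.5583,-.178,0];x=d[:,0]*.983-d[:,1]*.184;y=d[:,0]*.184+d[:,1]*.983
k=(abs(y)<.015)&(x<-.067)&(x>-.15)&(W[:,2]>.01)&(W[:,2]<.12)
print(np.c_[x,y,W[:,2]][k].round(3)[:60])
E
```

```text
[[-0.072  0.005  0.087]
 [-0.07   0.004  0.088]
 [-0.068  0.002  0.089]
 [-0.072  0.003  0.086]
 [-0.071  0.     0.089]
 [-0.068  0.001  0.087]
 [-0.073  0.     0.086]
 [-0.072 -0.003  0.089]
 [-0.07  -0.004  0.089]
 [-0.074 -0.003  0.086]
 [-0.072 -0.003  0.086]
 [-0.07  -0.004  0.086]
 [-0.071  0.012  0.057]
 [-0.069  0.011  0.058]
 [-0.076  0.013  0.053]
 [-0.074  0.011  0.055]
 [-0.071  0.012  0.054]
 [-0.07   0.008  0.058]
 [-0.113  0.011  0.063]
 [-0.111  0.01   0.064]
 [-0.109  0.009  0.065]
 [-0.105  0.012  0.06 ]
 [-0.102  0.011  0.06 ]
 [-0.1    0.01   0.06 ]
 [-0.098  0.01   0.06 ]
 [-0.096  0.006  0.064]
 [-0.094  0.007  0.063]
 [-0.091  0.007  0.061]
 [-0.088  0.007  0.061]
 [-0.084  0.011  0.055]
 [-0.081  0.011  0.054]
 [-0.08   0.007  0.058]
 [-0.078  0.006  0.058]
 [-0.075  0.008  0.055]
 [-0.072  0.009  0.053]
 [-0.069  0.008  0.054]
 [-0.068  0.005  0.056]
 [-0.116  0.009  0.063]
 [-0.114  0.008  0.063]
 [-0.111  0.007  0.063]
 [-0.109  0.006  0.065]
 [-0.107  0.006  0.063]
 [-0.104  0.006  0.063]
 [-0.101  0.006  0.061]
 [-0.098  0.008  0.059]
 [-0.096  0.008  0.058]
 [-0.093  0.007  0.059]
 [-0.091  0.007  0.057]
 [-0.088  0.006  0.057]
 [-0.086  0.005  0.058]
 [-0.083  0.005  0.057]
 [-0.081  0.006  0.056]
 [-0.079  0.004  0.057]
 [-0.076  0.003  0.057]
 [-0.073  0.004  0.055]
 [-0.07   0.006  0.052]
 [-0.068  0.003  0.055]
 [-0.117  0.007  0.061]
 [-0.116  0.003  0.066]
 [-0.112  0.004  0.063]]
```

View pics/hasp.png

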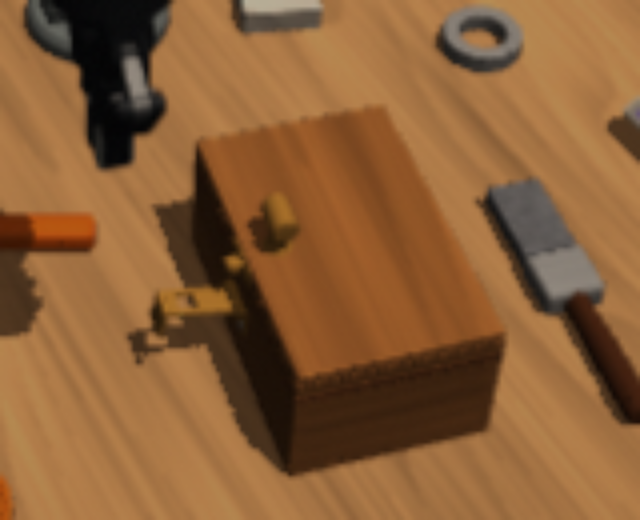

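The picture shows the hasp sticking straight out at crop (195,300), about 1.4 rad. The lid is still shut, with the knob at (280,220). Next I grip the knob by its ends.

>>> send_rows --steps "1 0.034 -0.0073 0 0 0 0; 1 0.034 -0.0073 0 0 0 0; 1 0.035 -0.0076 0 0 0 0; 1 0 0 -0.03 0 0 0; 1 0 0 -0.03 0 0 0"

```text
clock: 3.9
eef_pos: [0.5212, -0.1716, 0.141]
tool_rot: [0.089, 0.996, -0.001, 0.004]
ft_force: [-0.7, -0.2, -0.9]
grip_width: 0.0791
grasp_force: 0.0
```

>>> send_rows --steps "1 0 0 -0.02 0 0 0; 1 0 0 -0.01 0 0 0; 1 0 0 -0.009 0 0 0; -1 0 0 0 0 0 0; -1 0 0 0 0 0 0"

```text
clock: 4.32
eef_pos: [0.5174, -0.1714, 0.1012]
tool_rot: [0.09, 0.996, -0.0, 0.001]
ft_force: [0.0, 0.8, 0.1]
grip_width: 0.0639
grasp_force: 0.0
```

>>> send_rows --steps "-1 0 0 0 0 0 0; -1 0 0 0 0 0 0; -1 0 0 0 0 0 0; -1 0 0 0 0 0 0; -1 0 0 0 0 0 0"

```text
clock: 4.73
eef_pos: [0.5181, -0.1706, 0.102]
tool_rot: [0.09, 0.996, 0.001, 0.002]
ft_force: [-0.6, 5.2, 6.3]
grip_width: 0.0245
grasp_force: 59.2
```

>>> send_rows --steps "-1 0.0038 -0.0007 0.0085 0 0 0; -1 0.0044 -0.0008 0.0082 0 0 0; -1 0.0051 -0.001 0.0078 0 0 0; -1 0.0057 -0.0011 0.0073 0 0 0; -1 0.0062 -0.0012 0.0068 0 0 0"

```text
clock: 5.15
eef_pos: [0.5396, -0.1746, 0.1365]
tool_rot: [0.09, 0.996, 0.002, -0.004]
ft_force: [0.6, 4.0, -11.8]
grip_width: 0.0242
grasp_force: 59.4
```

>>> send_rows --steps "-1 0.0068 -0.0013 0.0063 0 0 0; -1 0.0072 -0.0013 0.0058 0 0 0; -1 0.0077 -0.0014 0.0051 0 0 0; -1 0.0081 -0.0015 0.0045 0 0 0; -1 0.0084 -0.0016 0.0038 0 0 0"

```text
clock: 5.57
eef_pos: [0.5762, -0.1815, 0.162]
tool_rot: [0.09, 0.996, 0.002, -0.006]
ft_force: [-6.4, 5.4, -4.6]
grip_width: 0.0249
grasp_force: 59.0
```

>>> send_rows --steps "-1 0.0087 -0.0016 0.0031 0 0 0; -1 0.0088 -0.0017 0.0024 0 0 0; -1 0.009 -0.0017 0.0017 0 0 0; -1 0.0091 -0.0017 0.001 0 0 0; -1 0.0091 -0.0017 0.0002 0 0 0"

```text
clock: 5.98
eef_pos: [0.6221, -0.1901, 0.1718]
tool_rot: [0.09, 0.996, 0.002, -0.004]
ft_force: [-5.6, 5.5, -1.6]
grip_width: 0.0242
grasp_force: 58.8
```

>>> send_rows --steps "-1 0.0091 -0.0017 -0.0005 0 0 0; -1 0.0091 -0.0017 -0.0013 0 0 0; -1 0.0089 -0.0017 -0.002 0 0 0; -1 0.0087 -0.0016 -0.0027 0 0 0; -1 0.0085 -0.0016 -0.0034 0 0 0"

```text
clock: 6.4
eef_pos: [0.6682, -0.1987, 0.1634]
tool_rot: [0.09, 0.996, 0.001, -0.002]
ft_force: [-3.5, 5.7, 2.8]
grip_width: 0.0239
grasp_force: 58.6
```

>>> send_rows --steps "-1 0.004 -0.0007 -0.002 0 0 0; -1 0 0 0 0 0 0; 1 0 0 0 0 0 0; 1 0 0 0 0 0 0; 1 0 0 0 0 0 0"

```text
clock: 6.82
eef_pos: [0.6734, -0.2017, 0.1612]
tool_rot: [0.091, 0.996, -0.001, 0.0]
ft_force: [-0.5, -0.0, 0.4]
grip_width: 0.0596
grasp_force: 0.0
```

Lid is at about 1.6 rad. Now I clear upwards and move to the magnifier's pre-grasp pose.

>>> send_rows --steps "1 0 0 0.027 0 0 0; 1 0 0 0.027 0 0 0; 1 0 0 0.027 0 0 0; 1 -0.03 0.03 0 0 0 0; 1 -0.03 0.03 0 0 0 0"

```text
clock: 7.23
eef_pos: [0.6185, -0.1443, 0.2436]
tool_rot: [0.092, 0.996, -0.001, 0.004]
ft_force: [0.6, 1.6, -0.7]
grip_width: 0.0855
grasp_force: 0.0
```

>>> send_rows --steps "1 -0.0098 0.031 -0.0092 -0.021 -0.1212 0; 1 -0.0098 0.031 -0.0092 -0.021 -0.1212 0; 1 -0.0098 0.031 -0.0092 -0.021 -0.1212 0; 1 -0.0098 0.031 -0.0092 -0.021 -0.1212 0; 1 -0.0098 0.031 -0.0092 -0.021 -0.1212 0"

```text
clock: 7.65
eef_pos: [0.5761, -0.0123, 0.205]
tool_rot: [0.088, 0.962, -0.023, 0.257]
ft_force: [1.1, 0.6, -0.1]
grip_width: 0.0856
grasp_force: 0.0
```

>>> send_rows --steps "1 -0.0098 0.031 -0.0092 -0.021 -0.1212 0; 1 -0.0098 0.031 -0.0092 -0.021 -0.1212 0; 1 -0.0098 0.031 -0.0092 -0.021 -0.1212 0; 1 -0.0098 0.031 -0.0092 0 0 0; 1 -0.0098 0.031 -0.0092 0 0 0"

```text
clock: 8.07
eef_pos: [0.5316, 0.1246, 0.1584]
tool_rot: [0.082, 0.915, -0.038, 0.392]
ft_force: [1.1, 1.0, 0.1]
grip_width: 0.0855
grasp_force: 0.0
```

```bash
python3 - <<'E'
from h import *
from scipy.spatial.transform import Rotation as R
o=get_obs();print(o["clock"],o["eef_pos"],R.from_quat(o["tool_rot"]).as_matrix().round(3))
c=shot("top","top1.npz");s=shot("side","side1.npz")
a=cv2.resize(c["frame"][105:245,190:410],None,fx=3.6,fy=3.6)
cv2.imwrite("pics/top1.png",a[:,:,::-1])
for n,C in(("T",c),("S",s)):
    W=cloud(C);P=W.reshape(-1,3);col=C["frame"].reshape(-1,3)
    d=P-[.5583,-.178,0];x=d[:,0]*.983-d[:,1]*.184;y=d[:,0]*.184+d[:,1]*.983
    for sg in(1,-1):
        k=(abs(x)<.054)&(sg*y>.006)&(sg*y<.09)&(P[:,2]>.018)&(P[:,2]<.065)
        Q=np.c_[x,y,P[:,2]][k]
        if len(Q)>5:
            r=cv2.minAreaRect((Q[:,:2]*1000).astype(np.float32))
            hi=Q[Q[:,2]>Q[:,2].max()-.006];print(n,sg,len(Q),"bbox",Q.min(0).round(3),Q.max(0).round(3),r,"hi",hi.mean(0).round(4),col[k].mean(0).round())
E
```

```text
8.0667 [0.53157961 0.12462331 0.15838556] [[-0.679  0.18   0.712]
 [ 0.12   0.984 -0.135]
 [-0.724 -0.006 -0.69 ]]
T 1 268 bbox [-0.041  0.011  0.018] [0.03  0.09  0.054] ((-5.451255798339844, 58.02528381347656), (54.69926071166992, 77.69146728515625), 26.277320861816406) hi [0.0002 0.0466 0.0494] [90. 82. 74.]
T -1 316 bbox [-0.037 -0.09   0.018] [ 0.034 -0.011  0.045] ((-1.3865623474121094, -50.21613693237305), (70.94270324707031, 78.9062728881836), 0.06379669159650803) hi [ 0.0018 -0.0456  0.0405] [100.  91.  82.]
S 1 252 bbox [-0.046  0.008  0.022] [0.046 0.09  0.063] ((-0.056018829345703125, 48.770103454589844), (92.18861389160156, 82.29718780517578), 0.08423629403114319) hi [-0.0099  0.0896  0.0599] [83. 74. 62.]
S -1 245 bbox [-0.033 -0.062  0.018] [ 0.037 -0.007  0.056] ((1.6933059692382812, -34.3140869140625), (55.33086395263672, 70.31536102294922), 89.91154479980469) hi [ 0.0369 -0.0067  0.0565] [91. 81. 69.]
```

View pics/top1.png

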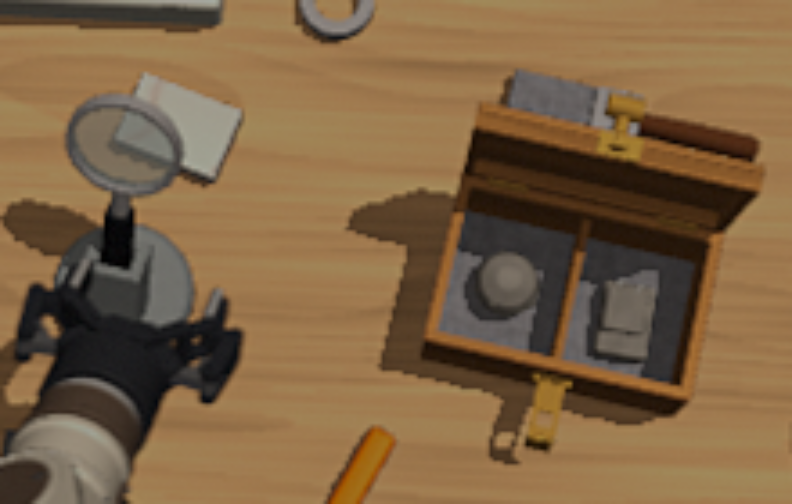

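The crop shows the lid standing upright. The round stone is in the left (+y) compartment at crop (508,282), the slab is in the right one, and the gripper is open in front of the leaning magnifier. Next I pin down the stone and let the arm settle.

>>> send_rows --steps "1 0 0 0 0 0 0; 1 0 0 0 0 0 0; 1 0 0 0 0 0 0; 1 0 0 0 0 0 0; 1 0 0 0 0 0 0"

```text
clock: 8.58
eef_pos: [0.5361, 0.1243, 0.1612]
tool_rot: [0.083, 0.915, -0.037, 0.393]
ft_force: [-0.4, -0.0, 0.1]
grip_width: 0.0853
grasp_force: 0.0
```

```bash
cat > pose.py <<'E'
from h import *
from scipy.spatial.transform import Rotation as R
def pose():
    o=get_obs();M=R.from_quat(o["tool_rot"]).as_matrix();print("t",o["clock"].__round__(2),"tcp",o["eef_pos"].round(4),"tool z",M[:,2].round(3),"y",M[:,1].round(3));return o["eef_pos"],M
E
python3 - <<'E'
from pose import *
p,M=pose()
G=np.array([.581,.1565,.105]);n=np.array([.82,-.143,-.553]);n/=np.linalg.norm(n)
print("rotvec",np.cross(M[:,2],n).round(3),"to pre",(G+.019*n-.1*n-p).round(4))
for f in("top1.npz","side1.npz"):
    C=dict(np.load(f));P=cloud(C).reshape(-1,3)
    d=P-[.5583,-.178,0];x=d[:,0]*.983-d[:,1]*.184;y=d[:,0]*.184+d[:,1]*.983
    k=(abs(x)<.035)&(abs(y-.047)<.033)&(P[:,2]>.03)&(P[:,2]<.052);Q=P[k]
    print(f,k.sum(),Q[:,2].max(),cv2.minEnclosingCircle((Q[:,:2]*1000).astype(np.float32)),x[k].mean(),y[k].mean())
    # sphere-cap fit z=a-b r^2
    A=np.c_[Q[:,:2],np.ones(len(Q)),-(Q[:,:2]**2).sum(1)];s=np.linalg.lstsq(A,Q[:,2],rcond=None)[0];print("apex",s[:2]/2/s[3], s[2]+(s[:2]**2).sum()/4/s[3])
E
```

```text
t 8.58 tcp [0.5361 0.1243 0.1612] tool z [ 0.713 -0.134 -0.688] y [ 0.182  0.983 -0.003]
rotvec [-0.024 -0.17   0.008] to pre [-0.0215  0.0438 -0.0114]
top1.npz 243 0.050911237182807476 ((568.6612548828125, -132.26600646972656), 25.82965850830078) -0.00037809123932834994 0.0482482786709878
apex [ 0.56903941 -0.13131376] 0.04744755371564757
side1.npz 219 0.05025012171676653 ((569.9583129882812, -130.66526794433594), 25.345388412475586) -5.886552454471414e-06 0.04237252959184722
apex [ 0.56995691 -0.13079634] 0.04877074395838932
```

>>> send_rows --steps "1 -0.0054 0.011 -0.0029 -0.006 -0.043 0.002; 1 -0.0054 0.011 -0.0029 -0.006 -0.043 0.002; 1 -0.0054 0.011 -0.0029 -0.006 -0.043 0.002; 1 -0.0054 0.011 -0.0029 -0.006 -0.043 0.002; 1 0 0 0 0 0 0"

```text
clock: 9.0
eef_pos: [0.5122, 0.1696, 0.1468]
tool_rot: [0.075, 0.878, -0.04, 0.47]
ft_force: [-1.1, 0.4, -0.7]
grip_width: 0.0852
grasp_force: 0.0
```

>>> send_rows --steps "1 0.0164 -0.0029 -0.0111 0 0 0; 1 0.0164 -0.0029 -0.0111 0 0 0; 1 0.0164 -0.0029 -0.0111 0 0 0; 1 0 0 0 0 0 0; 1 0 0 0 0 0 0"

```text
clock: 9.42
eef_pos: [0.5637, 0.1595, 0.1153]
tool_rot: [0.078, 0.878, -0.04, 0.471]
ft_force: [-0.2, -0.5, -0.2]
grip_width: 0.085
grasp_force: 0.0
```

```bash
python3 - <<'E'
from pose import *
p,M=pose()
G=np.array([.581,.1565,.105]);n=np.array([.82,-.143,-.553]);n/=np.linalg.norm(n)
print("rotvec",np.cross(M[:,2],n).round(3),"to go",(G+.019*n-p).round(4))
c=shot("side","side2.npz");cv2.imwrite("pics/side2.png",cv2.resize(c["frame"][140:250,200:330],None,fx=5,fy=5)[:,:,::-1])
E
```

```text
t 9.42 tcp [0.5637 0.1595 0.1153] tool z [ 0.82  -0.144 -0.554] y [0.174 0.985 0.002]
rotvec [ 0.    -0.001  0.001] to go [ 0.0329 -0.0057 -0.0208]
```

View pics/side2.png

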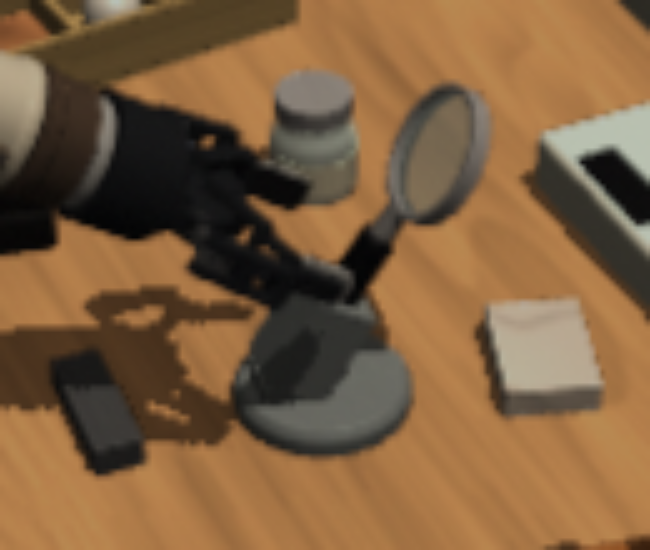

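Side crop: the open fingers straddle the black handle at crop (360,265), just above the socket mouth. Continuing in, about 4 mm higher along the handle, then closing.

>>> send_rows --steps "1 0.0117 -0.002 -0.0058 0 0 0; 1 0.0117 -0.002 -0.0058 0 0 0; 1 0.0117 -0.002 -0.0058 0 0 0; 1 0 0 0 0 0 0; -1 0 0 0 0 0 0"

```text
clock: 9.88
eef_pos: [0.5979, 0.1547, 0.0988]
tool_rot: [0.077, 0.878, -0.039, 0.471]
ft_force: [-0.4, 0.0, 0.2]
grip_width: 0.0757
grasp_force: 0.0
```

>>> send_rows --steps "-1 0 0 0 0 0 0; -1 0 0 0 0 0 0; -1 0 0 0 0 0 0; -1 0 0 0 0 0 0; -1 0 0 0 0 0 0"

```text
clock: 10.3
eef_pos: [0.5978, 0.1553, 0.0987]
tool_rot: [0.076, 0.878, -0.039, 0.471]
ft_force: [-4.7, 1.3, 3.6]
grip_width: 0.0211
grasp_force: 60.9
```

>>> send_rows --steps "-1 0 0 0 0 0 0; -1 0 0 0 0 0 0; -1 0.0027 -0.0005 0.0042 0 0 0; -1 0.0027 -0.0005 0.0042 0 0 0; -1 0.0027 -0.0005 0.0042 0 0 0"

```text
clock: 10.72
eef_pos: [0.6041, 0.1535, 0.1084]
tool_rot: [0.075, 0.879, -0.04, 0.469]
ft_force: [-4.0, 1.6, -1.3]
grip_width: 0.0214
grasp_force: 60.2
```

>>> send_rows --steps "-1 0.0052 -0.0009 0.0085 0 0 0; -1 0.0052 -0.0009 0.0085 0 0 0; -1 0.0052 -0.0009 0.0085 0 0 0; -1 0.0052 -0.0009 0.0085 0 0 0; -1 0.0052 -0.0009 0.0085 0 0 0"

```text
clock: 11.13
eef_pos: [0.6326, 0.1486, 0.1541]
tool_rot: [0.077, 0.878, -0.04, 0.471]
ft_force: [0.8, 0.1, -1.7]
grip_width: 0.0208
grasp_force: 59.8
```

>>> send_rows --steps "-1 0.0052 -0.0009 0.0085 0 0 0; -1 0.004 -0.0009 0.01 0 0 0; -1 0.003 -0.0009 0.015 0 0 0; -1 0 0 0.02 0 0 0; -1 0 0 0.02 0 0 0"

```text
clock: 11.55
eef_pos: [0.6443, 0.1455, 0.2272]
tool_rot: [0.077, 0.878, -0.04, 0.471]
ft_force: [-0.3, 1.0, -1.4]
grip_width: 0.0209
grasp_force: 59.8
```

```bash
python3 - <<'E'
from pose import *
pose();print(get_obs()["grip_width"],get_obs()["grasp_force"],get_obs()["ft_force"])
E
```

```text
t 11.55 tcp [0.6443 0.1455 0.2272] tool z [ 0.821 -0.143 -0.553] y [0.172 0.985 0.002]
0.020868812717526726 59.79990899562836 [-0.26948845  1.04016848 -1.351746  ]
```

The magnifier is out of its socket. Now I back off and level it.

>>> send_rows --steps "-1 -0.014 0 0.003 0.017 0.097 0; -1 -0.014 0 0.003 0.017 0.097 0; -1 -0.014 0 0.003 0.017 0.097 0; -1 -0.014 0 0.003 0.017 0.097 0; -1 -0.014 0 0.003 0.017 0.097 0"

```text
clock: 11.97
eef_pos: [0.5763, 0.1462, 0.2431]
tool_rot: [0.084, 0.965, -0.02, 0.249]
ft_force: [0.6, 0.3, -1.1]
grip_width: 0.0212
grasp_force: 59.7
```

>>> send_rows --steps "-1 -0.014 0 0.003 0.017 0.097 0; -1 -0.014 0 0.003 0.017 0.097 0; -1 -0.014 0 0.003 0.017 0.097 0; -1 -0.014 0 0.003 0.017 0.097 0; -1 -0.014 0 0.003 0.017 0.097 0"

```text
clock: 12.38
eef_pos: [0.5073, 0.1462, 0.2578]
tool_rot: [0.088, 0.996, 0.001, 0.007]
ft_force: [0.3, -0.2, -2.6]
grip_width: 0.0208
grasp_force: 59.7
```

>>> send_rows --steps "-1 -0.002 -0.022 0 0 0 0; -1 -0.002 -0.022 0 0 0 0; -1 -0.002 -0.022 0 0 0 0; -1 -0.002 -0.022 0 0 0 0; -1 -0.002 -0.022 0 0 0 0"

```text
clock: 12.8
eef_pos: [0.4975, 0.035, 0.2563]
tool_rot: [0.087, 0.996, 0.0, 0.009]
ft_force: [-0.3, -0.4, -1.1]
grip_width: 0.0214
grasp_force: 59.8
```

>>> send_rows --steps "-1 0 -0.022 0 0 0 0; -1 0 -0.022 0 0 0 0; -1 0 -0.022 0 0 0 0; -1 0 -0.022 0 0 0 0; -1 0 -0.022 0 0 0 0"

```text
clock: 13.22
eef_pos: [0.4974, -0.0753, 0.2564]
tool_rot: [0.087, 0.996, 0.0, 0.009]
ft_force: [-0.5, 0.9, -1.1]
grip_width: 0.0213
grasp_force: 59.8
```

```bash
cat > lens.py <<'E'
from pose import *
import sys
p,M=pose();g=p-.019*M[:,2]
for n in("top","side"):
    C=shot(n);P=cloud(C).reshape(-1,3)
    f=-M[:,0]; f=f if f[0]>0 else -f
    q=P-(g+.076*f);u=M[:,1]
    rr=np.hypot(q@f,q@u)
    k=(abs(q@M[:,2])<.03)&(rr<.055);Q=P[k]
    for _ in range(4):
        m=np.median(Q,0);w,V=np.linalg.eigh(np.cov((Q-m).T));nn=V[:,0]*np.sign(V[2,0]);Q=Q[abs((Q-m)@nn)<.008]
    cc,r=cv2.minEnclosingCircle((np.c_[(Q-m)@f,(Q-m)@u]*1000).astype(np.float32))
    # keep frame only: ring radius>=30
    c=m+f*cc[0]/1000+u*cc[1]/1000
    print(n,len(Q),"normal",nn.round(3),"tilt",np.arccos(nn[2]).round(3),"centre",c.round(4),"r",round(r,1),"rel tcp",(c-p).round(4),"to go",(np.array([.569,-.131,.127])-c).round(4))
    if len(sys.argv)>1:cv2.imwrite(f"pics/{sys.argv[1]}_{n}.png",C["frame"][:,:,::-1])
E
python3 lens.py a
```

```text
t 13.22 tcp [ 0.4974 -0.0753  0.2564] tool z [ 0.017 -0.001 -1.   ] y [0.174 0.985 0.002]
  return _methods._mean(a, axis=axis, dtype=dtype,
  ret = um.true_divide(
  avg = a.mean(axis, **keepdims_kw)
lens.py:11: RuntimeWarning: Degrees of freedom <= 0 for slice
  m=np.median(Q,0);w,V=np.linalg.eigh(np.cov((Q-m).T));nn=V[:,0]*np.sign(V[2,0]);Q=Q[abs((Q-m)@nn)<.008]
  c *= np.true_divide(1, fact)
  c *= np.true_divide(1, fact)
Traceback (most recent call last):
  File "lens.py", line 11, in <module>
    m=np.median(Q,0);w,V=np.linalg.eigh(np.cov((Q-m).T));nn=V[:,0]*np.sign(V[2,0]);Q=Q[abs((Q-m)@nn)<.008]
                         ~~~~~~~~~~~~~~^^^^^^^^^^^^^^^^^
numpy.linalg.LinAlgError: Eigenvalues did not converge
```

```bash
python3 - <<'E'
from pose import *
pose()
a=[shot(n,n+"3.npz")["frame"] for n in("top","side")]
i=np.hstack([cv2.resize(a[0][100:300,230:430],(400,400)),cv2.resize(a[1][130:330,200:400],(400,400))])
cv2.imwrite("pics/b.png",i[:,:,::-1])
E
```

```text
t 13.27 tcp [ 0.4974 -0.0789  0.2564] tool z [ 0.017 -0.005 -1.   ] y [ 0.178  0.984 -0.001]
```

View pics/b.png

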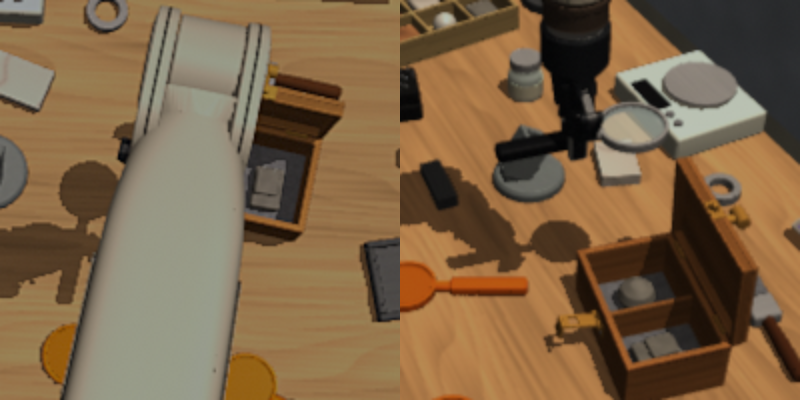

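The top view is blocked by the arm. The side view (right half) shows the lens held about level, glass forward at (633,128), with the case open below. I'll measure with the side camera only.

```bash
sed -i 's/for n in("top","side"):/for n in("side",):/' lens.py; python3 lens.py
```

```text
t 13.37 tcp [ 0.4974 -0.0753  0.2563] tool z [ 0.017 -0.001 -1.   ] y [0.177 0.984 0.002]
side 729 normal [-0.036 -0.006  0.999] tilt 0.037 centre [ 0.5649 -0.086   0.2801] r 46.5 rel tcp [ 0.0675 -0.0107  0.0238] to go [ 0.0041 -0.045  -0.1531]
```

>>> send_rows --steps "-1 0 -0.011 0 0 0 0; -1 0 -0.011 0 0 0 0; -1 0 -0.011 -0.01 0 0 0; -1 0 -0.012 -0.01 0 0 0; -1 0 0 -0.02 0 0 0"

```text
clock: 13.83
eef_pos: [0.4982, -0.1213, 0.2166]
tool_rot: [0.088, 0.996, -0.0, 0.01]
ft_force: [0.9, 0.1, -1.2]
grip_width: 0.0213
grasp_force: 59.8
```

>>> send_rows --steps "-1 0 0 -0.02 0 0 0; -1 0 0 -0.02 0 0 0; -1 0 0 -0.02 0 0 0; -1 0 0 -0.015 0 0 0; -1 0 0 -0.01 0 0 0"

```text
clock: 14.25
eef_pos: [0.4951, -0.1189, 0.128]
tool_rot: [0.088, 0.996, 0.001, 0.006]
ft_force: [-0.7, 0.7, -0.6]
grip_width: 0.0207
grasp_force: 59.8
```

>>> send_rows --steps "-1 0 0 -0.01 0 0 0; -1 0 0 -0.008 0 0 0; -1 0 0 -0.006 0 0 0; -1 0 0 0 0 0 0; -1 0 0 0 0 0 0"

```text
clock: 14.67
eef_pos: [0.4973, -0.1186, 0.1073]
tool_rot: [0.087, 0.996, 0.001, 0.008]
ft_force: [-0.5, -0.6, -0.4]
grip_width: 0.0213
grasp_force: 59.8
```

```bash
sed -i 's/    # keep frame.*/    Q=Q[(Q-m)@f>-.03]; A=np.c_[(Q-m)@f,(Q-m)@u]; h=cv2.convexHull((A*1000).astype(np.float32))[:,0];h=h[h[:,0]>-25];print("ellipse fit",cv2.fitEllipse(h)); e=cv2.fitEllipse(h)[0];print("centre2",(m+f*e[0]\/1000+u*e[1]\/1000).round(4))/' lens.py
python3 lens.py c
python3 - <<'E'
import cv2
i=cv2.imread("pics/c_side.png");cv2.imwrite("pics/c_crop.png",cv2.resize(i[200:350,240:400],None,fx=4,fy=4))
E
```

```text
t 14.67 tcp [ 0.4973 -0.1186  0.1073] tool z [ 0.016  0.    -1.   ] y [0.174 0.985 0.003]
ellipse fit ((-1.6732006072998047, 2.043395757675171), (84.01286315917969, 87.24510955810547), 162.13739013671875)
centre2 [ 0.5677 -0.1317  0.1312]
side 643 normal [-0.033  0.005  0.999] tilt 0.034 centre [ 0.5676 -0.1322  0.1312] r 44.0 rel tcp [ 0.0703 -0.0135  0.0239] to go [ 0.0014  0.0012 -0.0042]
```

View pics/c_crop.png

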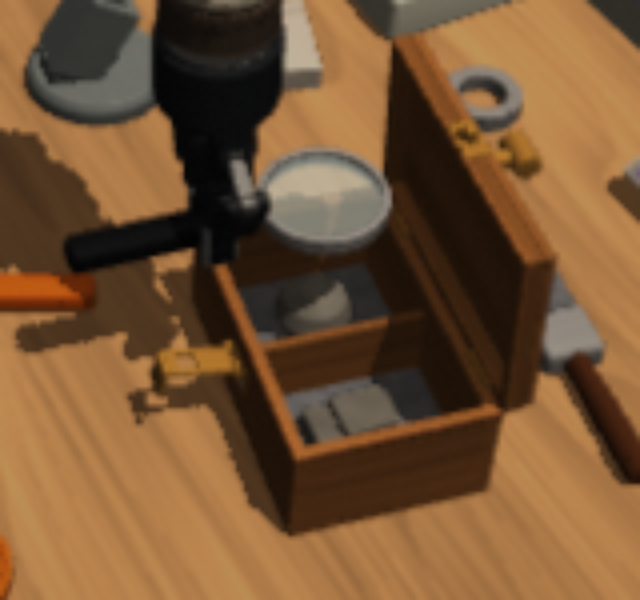

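The crop shows the glass level at (325,198), over the round stone at (315,300), touching neither lid nor case. The hasp is out and the lid upright. The measured centre is within 2 mm sideways and about 8 cm above the stone's top, with a tilt of 0.03 rad, so I'm handing it in.

>>> send_rows --steps "-1 0 0 0 0 0 0; -1 0 0 0 0 0 0; -1 0 0 0 0 0 0; -1 0 0 0 0 0 0; -1 0 0 0 0 0 0"

```text
clock: 15.13
eef_pos: [0.4972, -0.1186, 0.1074]
tool_rot: [0.087, 0.996, 0.001, 0.008]
ft_force: [-0.6, 0.1, -2.2]
grip_width: 0.0211
grasp_force: 59.8
```

```bash
python3 -c "
from workcell import *
print(job_done())"
```

```text
the job is handed in; nothing more can be done
None
```

Job handed in at about 15 s on the clock, with no verdict returned: hasp out at about 1.4 rad, lid at about 1.6 rad, and the magnifier held still and level, about 2 mm off centre and 8 cm above the round stone.

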